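# Tare the balance that carries the jug

### The job

Two identical balances stand on the lab bench: an open, mug-shaped jug with a handle stands on the pan of one, a closed jar on the other. Tare the balance with the jug: with the fingertips, gently press its wide bar-shaped key all the way down, hold it down for two seconds, then let it come up and draw the hand away. Press no other key, keep off the other balance, and do not move the jug, the jar, the beaker or the spatula.

Things in the scene. Friction and masses are not known exactly. Their poses are not given: they have to be found in the camera images.
- balance_a: The balance with the jug on its pan: white, fixed, 260 mm (x) by 180 mm (y); origin on the bench under its middle, z up, x from the front key panel to the pan. Panel: level, 40 mm high, x -130 to -40 mm; housing behind it 55 mm high. Grey keys across the panel at x = -102 mm: wide tare key at y = 0, small round ones at y = +58 and -58 mm. Steel pan: 124 mm across, centre x = +45 mm, top 65 mm high.
- balance_b: The other balance, with the jar on its pan, to be left alone: same make and sizes as balance_a, also fixed, origin and axes as there.
- tare_a_top (a point): Centre of the top face of the wide tare key of balance_a, the key to press: grey bar, 36 mm along the balance's y, 18 mm along its x. At rest 48 mm above the bench, 8 mm above the panel. It moves straight down 5 mm to a hard stop; the spring needs 1.2 N to start, 4.2 N fully down.
- tare_a (a joint): Tare key of balance_a: m of downward travel: 0 up (at rest), 0.005 fully down; it springs back by itself when let go.
- left_a (a joint): Round key, 16 mm across, of balance_a at y = +58 mm, not to be pressed: m of downward travel: 0 up (at rest), 0.005 fully down; it springs back by itself when let go; same height and spring as the tare key.
- right_a (a joint): Small round key of balance_a at y = -58 mm, not to be pressed: as left_a.
- tare_b (a joint): Tare key of balance_b, not to be pressed: m of downward travel: 0 up (at rest), 0.005 fully down; it springs back by itself when let go.
- left_b (a joint): Small round key of balance_b at y = +58 mm, not to be pressed: as left_a.
- right_b (a joint): Small round key of balance_b at y = -58 mm, not to be pressed: as left_a.
- jug: Open white plastic jug with a side handle, 86 mm across and 85 mm high, loose on the pan of balance_a (its rim about 150 mm above the bench); origin at the centre of its underside, handle towards its +y.
- jar: Closed white plastic jar with a cap, 72 mm across and 85 mm high, loose on the pan of balance_b; origin at the centre of its underside.
- beaker: Glass beaker, 68 mm across and 90 mm high, loose on the bench to one side; origin at the centre of its underside.
- spatula: Spatula lying on the bench to the other side, along its x; origin on its underside.
Not all that is in view belongs to the job. What is shaped like the jug but brown or pink is not meant. Leave any turquoise look-alike of the jar alone.

How it is judged:
By the outcome, as a careful person would: the job done as asked, in the order asked, and still so for the second after the job is handed in, with the robot touching nothing.
It also fails if it takes over 38 s, if anything falls off the work surface, if the arm or the gripper's body presses on something with over 40 N, if the wrist force passes 120 N, or if a joint passes its speed limit or range.

### The arm

A 6-joint arm with a two-finger parallel gripper is mounted at the origin on the work surface. World frame = base frame: x ahead of the robot, y to its left, z up, the work surface at z = 0. Lengths are in m, angles in rad, forces in N, time in s.
With the tool pointing down it reaches from about 0.35 to 0.975 m from the base axis. Payload 17.4 kg.
Tool frame: the origin (TCP) lies between the finger pads; the fingertips stand 25 mm ahead of it and the grasp point (between the pads) lies 6 mm ahead of it (manip.tips_ahead is the distance from the TCP to the fingertips, in m); z points along the fingers, y is the line along which they close (so a half turn about z gives the same grasp; the last joint's range is limited). The gripper opens to 85 mm and grips with 20 to 120 N. Pads are 22 mm wide; open, the fingers measure 114 mm over their backs; the gripper's body (76 mm by 85 mm) begins 54 mm behind the grasp point. The pads swing forward as they close: fully open they stand 13 mm farther back than shut.
Start: joints at [1.218, 0.116, 1.442, -0, 1.584, -0.038], TCP at [0.209, 0.642, 0.223] pointing down, gripper open.
Joint ranges: [-2.83, 2.83], [-0.83, 2.19], [0.07, 2.5], [-1.14, 4.28], [0.01, 3], [-2.97, 2.97]. Speed limits (rad/s): [1.89, 1.89, 2.22, 3.14, 3.14, 3.14].

### API

Orientations are given as [roll, pitch, yaw] about the fixed x, y, z axes, in that order (R = Rz(yaw) Ry(pitch) Rx(roll)).
In Python, from plant import manip, viewer, outline_of gives the robot as it stands. The module is installed in compiled form; this text tells all that it offers.
- The arm moves only by the tool arm_command, never from a script. Its argument "steps" is a list of rows, each an object of numbers: "dx", "dy", "dz": the shift along the tool's x, y, z each as a share of 400 mm, from -1 to 1; "roll": the turn about the tool's z as a share of pi/2 rad, from -1 to 1; "grip": the opening, from 0 (shut) to 1 (fully open). In form: [{"dx": .., "dy": .., "dz": .., "roll": .., "grip": ..}, ...]. A call has 1 to 8 rows; each row is the pose to reach, as a shift and turn from the pose commanded when the call began, along the tool's axes at that moment; what a row does not reach only later rows make up. A row lasts 1/10 s, in which the tool goes at most 50 mm and 8.59 degrees, less where a joint would pass 70% of its speed; a pose out of reach is approached as far as the arm can. A call with a number of a shift or a turn outside -1 to 1 is refused whole. A call with a gripper value outside its range is refused whole. The fingers move at their own pace and stop on an object; the grip force is fixed at half the most. Time passes only in rows, so rows that repeat a pose let the fingers close. It gives the time, the measured TCP pose, the force, the opening and the grip force at its end, in the units of the state.
- manip.read_state(): the state, without advancing time (a new reading comes with each control period).
- viewer.read_camera(name): name is "side" or "top"; returns a dict with "image" (400x640x3 uint8, blue, green, red), "camera_matrix" (3x3 intrinsics, pixels), "origin" and "attitude" of the camera in the world. Camera axes: x right, y down, z forward; pixel columns grow to the right and rows downward; lengths in m; the calibration is good to about 2 mm. A picture is of the moment at which its call begins. There is no depth.
- manip.sign_off(): hands the job in; it is judged then, once.
Trained networks look in a picture, given as the dict that the camera call returned (one of the last four; its "shot" number tells which), for a name from the list of things; names that differ only in an ending like _2 or _b are one class to them, and where a whole thing is asked for, a point or a joint stands for the part that bears it (a point fixed in the world has none). Each returns a list of dicts, best first, with "conf" (0 to 1); they miss things now and then, are a little off and sometimes report something else, mostly with a low value. They report only what shows in the picture. A call takes as long as a camera call. They do not tell look-alikes from the thing itself.
- outline_of(picture, target): "pixels" (400x640 bool, what is visible of it) and "uv" ([column, row] in pixels, amid what is visible of it).
The state is a dict: "time": time; "joint_positions": joint angles; "dq": joint speeds; "joint_torque": joint torques, N m; "tcp_pos": TCP position; "ee_rot": TCP orientation; "ft_force": force on the tool from outside, world axes, zero at the start; "moment": the same for the moment, N m; "grip_width": finger opening in m; "grasp_force": force on a finger pad.
Only numpy, scipy, OpenCV 4.12 (cv2) and the standard library are available. Lean on these libraries where they do the work, as an engineer would, in place of code of your own. Each camera call takes 0.05 s, during which the arm holds its last target. There are 200 camera calls.

## Working session

There is one attempt and no reset: what is moved stays moved. The work goes in short steps, Python scripts to look and compute and a tool call to move; the robot and the scene stay as the last step left them, time stands still between calls to the robot, and variables do not carry over. Pictures are saved under pics/ and viewed, at most 10 in all, crops included, and the job is handed in when it is done.

Besides the shell and the picture viewer there is one more tool, called by a JSON object that holds its "method" and its "body". arm_command: Moves the arm, as the interface text tells. Its arguments: {"type":"object","properties":{"steps":{"type":"array"}},"required":["steps"]}

```bash
mkdir -p pics; cat > h.py <<'E'
import numpy as np, cv2
from plant import manip, viewer, outline_of
def ray(p,uv):
    K=np.array(p["camera_matrix"]);R=np.array(p["attitude"])
    if R.shape!=(3,3):
        print("att",R)
    return np.array(p["origin"]),R@np.linalg.inv(K)@np.array([uv[0],uv[1],1.])
def at(p,uv,z):
    o,d=ray(p,uv); return o+d*(z-o[2])/d[2]
def proj(p,X):
    R=np.array(p["attitude"]);c=np.array(p["camera_matrix"])@(R.T@(np.array(X)-p["origin"]));return c[:2]/c[2]
E
python3 - <<'E'
from h import *
s=manip.read_state();print(s["tcp_pos"],s["ee_rot"],s["time"],s["ft_force"],manip.tips_ahead)
for n in("top","side"):
    p=viewer.read_camera(n);cv2.imwrite(f"pics/{n}0.png",p["image"]);print(n,p["origin"],p["attitude"],p["camera_matrix"])
    for t in("balance_a","tare_a_top","tare_a","jug","jar"):
        for r in outline_of(p,t): print(t,r["conf"],r["uv"],r["pixels"].sum())
E
```

```text
[0.20897294 0.64163912 0.22256629] [-3.14045675e+00  1.77724783e-05  2.82676050e+00] 0.0 [-0.54368789 -0.88066743  1.08711545] 0.025
top [0.39678137 0.02405148 1.25391745] [-2.92316706 -0.00610338 -1.53531735] [[398.18390074   0.         323.12547818]
 [  0.         398.18390074 193.86122242]
 [  0.           0.           1.        ]]
balance_a 0.64 [383.6, 229.5] 4554
balance_a 0.59 [277.0, 203.8] 3976
tare_a_top 0.5 [274.8, 227.6] 49
tare_a 0.61 [384.1, 259.8] 49
tare_a 0.5 [275.5, 228.0] 71
tare_a 0.16 [178.2, 203.5] 932
jug 0.73 [373.1, 135.3] 809
jug 0.71 [281.3, 175.9] 903
jug 0.65 [221.2, 159.7] 868
jar 0.93 [337.2, 204.1] 468
jar 0.62 [391.0, 208.9] 605
jar 0.41 [176.9, 204.0] 834
side [ 0.24928716 -1.01402363  0.96186586] [-2.26927565 -0.02179339 -0.33791125] [[467.71599223   0.         317.03619326]
 [  0.         467.71599223 192.16361628]
 [  0.           0.           1.        ]]
balance_a 0.78 [314.7, 248.8] 4914
balance_a 0.64 [299.7, 169.5] 2802
tare_a_top 0.6 [275.9, 164.2] 38
tare_a 0.58 [277.6, 167.6] 28
tare_a 0.43 [279.9, 249.5] 86
jug 0.92 [325.0, 144.6] 957
jug 0.82 [405.7, 208.7] 1095
jug 0.61 [316.6, 121.7] 353
jug 0.57 [314.5, 244.7] 4958
jar 0.93 [335.2, 218.1] 909
jar 0.59 [319.1, 194.6] 552
```

View pics/top0.png

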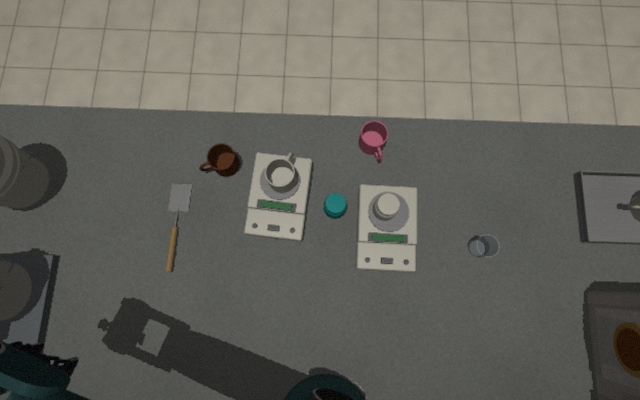

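View pics/side0.png

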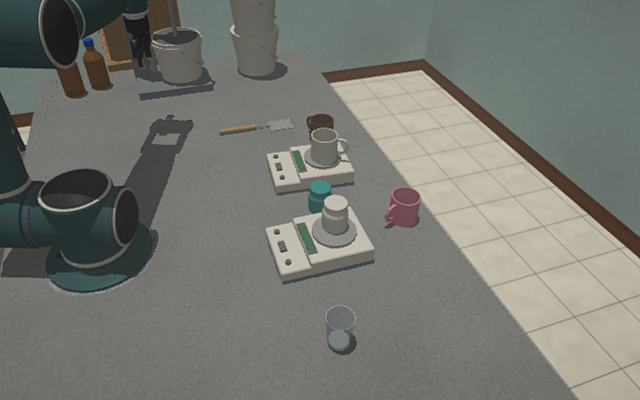

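The top view shows the white jug at (281,176), so balance_a is the left one and its bar key is at about (274,228). In the side view the jug is at (324,146) and the key at (278,166).

Things that could be mistaken for the target:
- **Tare keys:** balance_b's bar key at (387,261), under the white jar at (388,207).
- **Round keys:** balance_a's at about (254,226) and (292,229).
- **Jug look-alikes:** the brown mug at (222,160) and the pink mug at (374,138).

I choose the key at (274,228).

```bash
sed -i 's/R=np.array(p\["attitude"\])/R=Rm(p)/' h.py; cat >> h.py <<'E'
from scipy.spatial.transform import Rotation as Ro
def Rm(p): return Ro.from_euler("xyz",p["attitude"]).as_matrix()
E
python3 - <<'E'
from h import *
top=viewer.read_camera("top");side=viewer.read_camera("side")
def blobs(p,box):
    x0,y0,x1,y1=box;g=cv2.cvtColor(p["image"],6)[y0:y1,x0:x1]
    for th in(130,):
        n,l,s,c=cv2.connectedComponentsWithStats((g<th).astype(np.uint8))
        return [((c[i]+[x0,y0]).round(1),s[i,4]) for i in range(1,n) if 5<s[i,4]<150]
for n,p,box in(("top",top,(246,215,304,240)),("side",side,(268,148,292,186))):
    for uv,a in blobs(p,box): print(n,uv,a,at(p,uv,.048).round(4))
    for t in("tare_a_top","tare_a"):
        for r in outline_of(p,t):print(t,r["conf"],r["uv"],at(p,r["uv"],.048).round(4))
    for r in outline_of(p,"jug"):print("jug",r["conf"],r["uv"],at(p,r["uv"],.12).round(3))
    for r in outline_of(p,"balance_a"):
        q=cv2.minAreaRect(np.argwhere(r["pixels"])[:,::-1].astype(np.float32));print(q)
a=cv2.resize(top["image"][140:250,190:320],None,fx=4,fy=4,interpolation=2)
cv2.imwrite("pics/crop.png",a)
E
```

```text
top [246.  217.5] 6 [0.5819 0.2593 0.048 ]
top [302.4 231.8] 37 [0.5443 0.0849 0.048 ]
top [254.4 225.2] 23 [0.5591 0.2319 0.048 ]
top [273.2 227.4] 78 [0.5545 0.1743 0.048 ]
top [292.1 229.8] 23 [0.5492 0.1165 0.048 ]
tare_a 0.56 [274.9, 226.5] [0.5574 0.1693 0.048 ]
tare_a 0.48 [385.7, 260.0] [ 0.4687 -0.1683  0.048 ]
jug 0.57 [221.4, 160.7] [0.738 0.331 0.12 ]
jug 0.57 [374.5, 138.2] [ 0.826 -0.123  0.12 ]
((278.3326721191406, 196.28253173828125), (59.19422912597656, 84.54471588134766), 7.431407928466797)
((387.263671875, 227.11656188964844), (60.425758361816406, 85.80243682861328), 2.0454084873199463)
((280.5538330078125, 172.93077087402344), (37.21041488647461, 29.396230697631836), 82.87498474121094)
side [277.  149.4] 80 [0.5743 0.2615 0.048 ]
side [275.2 156.4] 16 [0.5576 0.2241 0.048 ]
side [269.9 177. ] 91 [0.5122 0.1221 0.048 ]
side [278.5 166.5] 42 [0.5529 0.1668 0.048 ]
side [281.9 177. ] 20 [0.5481 0.1106 0.048 ]
side [287.9 184.9] 9 [0.5548 0.067  0.048 ]
tare_a_top 0.61 [278.9, 165.6] [0.5554 0.1711 0.048 ]
tare_a 0.61 [283.6, 247.3] [ 0.4687 -0.1814  0.048 ]
jug 0.74 [325.7, 144.9] [0.703 0.138 0.12 ]
jug 0.61 [314.9, 123.5] [0.712 0.27  0.12 ]
((311.0555114746094, 166.3957061767578), (43.15597152709961, 84.05337524414062), 82.01067352294922)
((320.10205078125, 242.4453887939453), (59.68204116821289, 102.59056854248047), 77.09259033203125)
```

View pics/crop.png

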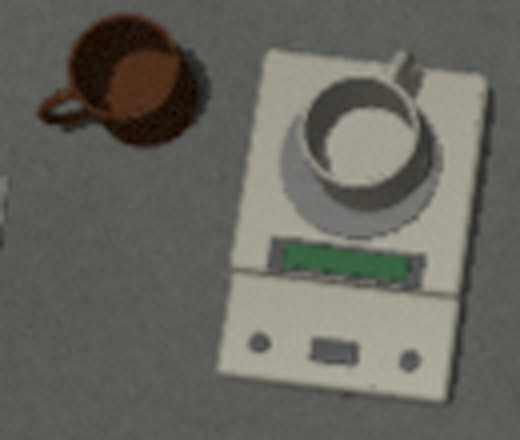

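The crop confirms it: white jug on the left balance, bar key at about (273.5,227.7) with round keys either side. The key is near (0.554, 0.171, 0.048). The round keys come out 116 mm apart, as given, and the balance yaw is about -0.085. Closing the gripper and moving towards it.

{"method": "arm_command", "body": {"steps": [{"dx": -0.95,"dy": -0.68,"dz": 0,"roll": -0.146,"grip": 0},{"dx": -0.95,"dy": -0.68,"dz": 0,"roll": -0.146,"grip": 0},{"dx": -0.95,"dy": -0.68,"dz": 0,"roll": -0.146,"grip": 0},{"dx": -0.95,"dy": -0.68,"dz": 0,"roll": -0.146,"grip": 0},{"dx": -0.95,"dy": -0.68,"dz": 0,"roll": -0.146,"grip": 0},{"dx": -0.95,"dy": -0.68,"dz": 0,"roll": -0.146,"grip": 0},{"dx": -0.95,"dy": -0.68,"dz": 0,"roll": -0.146,"grip": 0},{"dx": -0.95,"dy": -0.68,"dz": 0,"roll": -0.146,"grip": 0}]}}

```text
time: 1.9
tcp_pos: [0.447, 0.3179, 0.2236]
ee_rot: [3.141, 0.0, 3.056]
ft_force: [1.3, 0.6, 0.1]
grip_width: -0.0001
grasp_force: 0.0
```

```bash
cat >> h.py <<'E'
def shift(X,yaw=None):
    s=manip.read_state();R=Ro.from_euler("xyz",s["ee_rot"]).as_matrix()
    print("t",s["time"],"tcp",s["tcp_pos"].round(4),s["ee_rot"].round(4),"f",s["ft_force"].round(2),"w",s["grip_width"],manip.tips_ahead)
    print("share",(R.T@(np.array(X)-s["tcp_pos"])/.4).round(4),"roll", None if yaw is None else -((yaw-s["ee_rot"][2]+np.pi)%(2*np.pi)-np.pi)/(np.pi/2))
E
python3 -c "
from h import *
shift([.5538,.171,.135],np.pi-.085)"
```

```text
t 1.9 tcp [0.447  0.3179 0.2236] [3.1412e+00 5.0000e-04 3.0563e+00] f [1.32 0.57 0.14] w -5.083508374454024e-05 0.025
share [-0.2973 -0.3433  0.2215] roll -0.00019323402973472816
```

{"method": "arm_command", "body": {"steps": [{"dx": -0.297,"dy": -0.343,"dz": 0,"roll": 0,"grip": 0},{"dx": -0.297,"dy": -0.343,"dz": 0,"roll": 0,"grip": 0},{"dx": -0.297,"dy": -0.343,"dz": 0,"roll": 0,"grip": 0},{"dx": -0.297,"dy": -0.343,"dz": 0,"roll": 0,"grip": 0},{"dx": -0.297,"dy": -0.343,"dz": 0.22,"roll": 0,"grip": 0},{"dx": -0.297,"dy": -0.343,"dz": 0.22,"roll": 0,"grip": 0},{"dx": -0.297,"dy": -0.343,"dz": 0.22,"roll": 0,"grip": 0},{"dx": -0.297,"dy": -0.343,"dz": 0.22,"roll": 0,"grip": 0}]}}

```text
time: 2.7
tcp_pos: [0.553, 0.173, 0.1363]
ee_rot: [-3.142, -0.0, 3.056]
ft_force: [0.1, -0.1, 1.4]
grip_width: -0.0
grasp_force: 0.0
```

```bash
python3 -c "
from h import *
shift([.5538,.171,.085],np.pi-.085)
t=viewer.read_camera('top');s=viewer.read_camera('side')
c=s['image'][100:200,230:360].copy()
cv2.imwrite('pics/s1.png',np.vstack([cv2.resize(s['image'][130:200,240:360],None,fx=4,fy=4,interpolation=2),cv2.resize(t['image'][180:250,230:350],None,fx=4,fy=4,interpolation=2)]))
tcp=manip.read_state()['tcp_pos']
tip=tcp-[0,0,.025]
print(proj(s,tip),proj(t,tip),proj(s,[.5538,.171,.048]),proj(t,[.5538,.171,.048]))
"
```

```text
t 2.7 tcp [0.553  0.173  0.1363] [-3.1415e+00 -1.0000e-04  3.0562e+00] f [ 0.08 -0.08  1.41] w -5.472009694551707e-06 0.025
share [-0.0026 -0.0048  0.1284] roll -0.00023146646137224948
[277.56030807 148.76822508] [270.86944413 224.61975252] [278.42196108 165.71518039] [274.27204554 227.66137546]
```

View pics/s1.png

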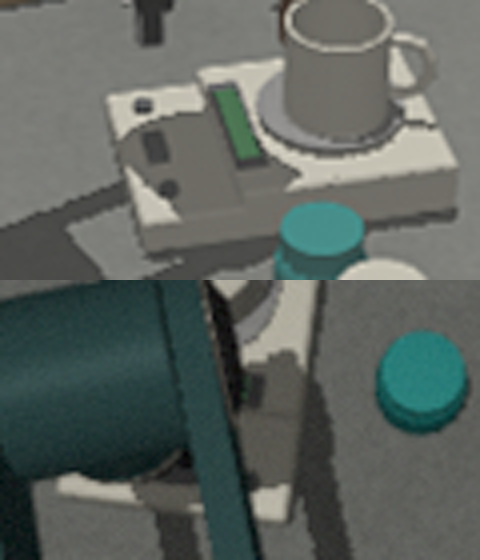

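The tip in the side view (about (277,140)) is higher than projected (277.6,148.8), so I'm checking a wider crop.

```bash
python3 -c "
from h import *
s=viewer.read_camera('side')
tcp=manip.read_state()['tcp_pos']
for d in(0,.01,.025): print(tcp[2]-d,proj(s,tcp-[0,0,d]))
print(tcp)
cv2.imwrite('pics/s2.png',cv2.resize(s['image'][70:190,220:350],None,fx=4.5,fy=4.5,interpolation=2))
"
```

```text
0.1381305472729146 [277.30502351 142.17374275]
0.1281305472729146 [277.4094689  144.82888172]
0.1131305472729146 [277.56443491 148.76832109]
[0.55377826 0.17340194 0.13813055]
```

View pics/s2.png

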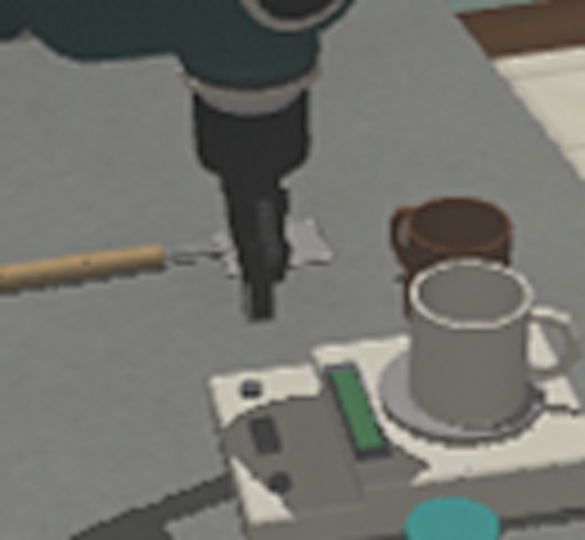

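```bash
python3 -c "
from h import *
s=viewer.read_camera('side')
a=cv2.imread('pics/side0.png');d=np.abs(s['image'].astype(int)-a).max(2)
print(d[132:160,268:290])
print(cv2.cvtColor(s['image'],6)[132:160,268:290])
r=manip.read_state();print(r['joint_positions'],r['tcp_pos'])
"
```

```text
[[ 4  4  2  3  8 15 68 69 72 69 71 72 65 53 43 12  5  4  2  3  2  3]
 [ 2  3  3  3  7 15 47 55 74 71 72 75 46 14  2  6  4  3  3  3  3  2]
 [ 3  2  2  4  7 13 38 41 75 72 73 79 44  1  7  4  3  3  3  2  2  4]
 [ 2  3  3  4  6 10 30 44 75 71 71 77 45  7  8  4  3  3  3  2  4  4]
 [ 3  4  3  3  6  8 28 42 75 71 72 76 50  9  7  2  2  3  3  3  2  3]
 [ 3  3  3  4  6 10 33 42 70 73 73 76 47  8  7  2  4  2  2  3  3  3]
 [ 2  2  3  2  6 13 36 41 71 73 73 78 49 10  7  3  3  3  3  3  4  2]
 [ 3  3  2  3  5  6 26 42 70 75 76 81 54 12  7  3  2  2  3  2  4  2]
 [ 4  2  3  3  4  3 14 43 62 68 63 62 42  8  6  3  4  3  3  3  2  2]
 [ 3  4  4  2  3  5  7 25 32 32 26 18 11  1  5  3  1  3  2  3  4  2]
 [ 3  3  1  3  4  4  2  1  4  2  4  7  6  5  3  3  4  3  1  4  3  2]
 [ 2  2  3  4  3  3  4  4  5  5  5  4  4  4  4  3  3  3  3  3  3  2]
 [ 3  4  3  3  2  3  3  3  3  3  2  3  2  2  2  2  2  3  3  2  4  3]
 [ 3  3  3  3  3  3  2  2  3  2  3  3  3  3  2  4  3  2  3  2  3  3]
 [ 2  2  2  3  3  3  3  3  3  3  2  3  3  3  3  2  3  3  2  4  3  2]
 [ 2  3  3  3  2  2  2  3  2  3  3  3  3  2  3  2  2  3  2  3  3 
[... 2871 characters left out ...]
94 182]
 [207 199 198 197 199 190 155 141 151 163 188 195 192 191 191 191 191 191
  191 192 193 199]
 [194 194 193 194 193 152  89  96  95 108 165 197 192 191 192 191 192 192
  192 192 192 198]
 [191 194 193 195 181 129  82  93  89  97 160 198 193 192 193 194 196 197
  198 198 198 203]
 [191 194 192 194 187 133  50  59  50  74 158 201 197 197 199 188 174 176
  177 176 178 180]
 [188 193 192 193 198 172 126 127 127 153 194 192 174 176 180 145  90  94
   94  95  94  96]
 [175 191 194 192 194 200 204 211 199 182 183 146  91  93  96  99 102 104
  105 104 104 105]]
[ 2.59472764e-01 -5.63025974e-02  1.75706536e+00  3.45715758e-05
  1.43767697e+00 -1.22624310e+00] [0.55364233 0.17336199 0.13776814]
```

```bash
python3 -c "
from h import *
s=viewer.read_camera('side');t=viewer.read_camera('top')
X=np.array([.20897,.64164,.22257]);y=2.82676
ty=np.array([np.sin(y),-np.cos(y),0])
for d in(0,.012,.025):
  for k in(-.05,0,.05): print(d,k,proj(s,X+k*ty-[0,0,d]).round(1),proj(t,X+k*ty-[0,0,d]).round(1))
a=cv2.imread('pics/side0.png');cv2.imwrite('pics/s3.png',cv2.resize(a[0:100,90:210],None,fx=5,fy=5,interpolation=2))
"
```

```text
0 -0.05 [142.7  74.1] [ 82.2 359.7]
0 0 [146.5  67.8] [ 63.7 352.2]
0 0.05 [150.   61.7] [ 45.4 344.7]
0.012 -0.05 [143.5  77.4] [ 85.  358.7]
0.012 0 [147.2  70.9] [ 66.8 351.3]
0.012 0.05 [150.7  64.8] [ 48.6 344. ]
0.025 -0.05 [144.3  80.8] [ 88.1 357.8]
0.025 0 [147.9  74.3] [ 70.  350.4]
0.025 0.05 [151.4  68.2] [ 52.1 343.2]
```

View pics/s3.png

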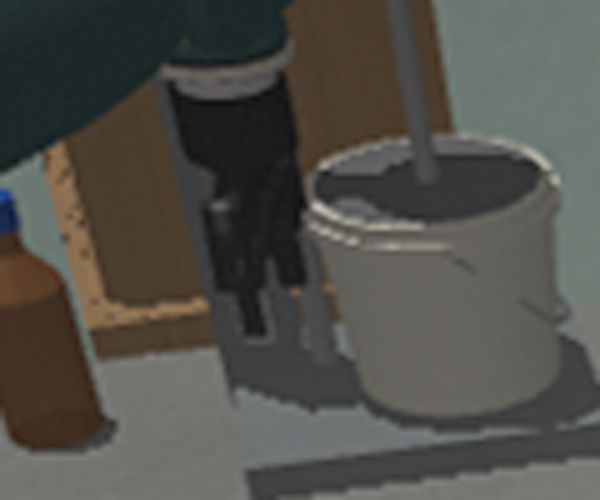

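In the start picture the tips also appear about 9 px too high, with no sideways offset. So the visible tips end about 25–30 mm higher than the model says, and x and y look right. I'll go down 50 mm, look again, then approach contact by force.

{"method": "arm_command", "body": {"steps": [{"dx": 0,"dy": -0.005,"dz": 0.06,"roll": 0,"grip": 0},{"dx": 0,"dy": -0.005,"dz": 0.12,"roll": 0,"grip": 0},{"dx": 0,"dy": -0.005,"dz": 0.12,"roll": 0,"grip": 0},{"dx": 0,"dy": -0.005,"dz": 0.12,"roll": 0,"grip": 0}]}}

```text
time: 3.4
tcp_pos: [0.5528, 0.171, 0.0882]
ee_rot: [3.142, 0.0, 3.056]
ft_force: [0.6, 0.6, 1.2]
grip_width: 0.0
grasp_force: 0.0
```

```bash
python3 -c "
from h import *
shift([.5538,.171,.068])
s=viewer.read_camera('side')
tcp=manip.read_state()['tcp_pos']
for d in(-.005,0,.025): print(proj(s,tcp-[0,0,d]))
cv2.imwrite('pics/s4.png',cv2.resize(s['image'][120:190,250:340],None,fx=7,fy=7,interpolation=2))
"
```

```text
t 3.4 tcp [0.5528 0.171  0.0882] [3.1415e+00 2.0000e-04 3.0563e+00] f [0.56 0.58 1.18] w 1.0590562574874356e-05 0.025
share [-0.0024  0.0001  0.0506] roll None
[277.78994229 154.17513009]
[277.84030095 155.4560149 ]
[278.08887658 161.77859685]
```

View pics/s4.png

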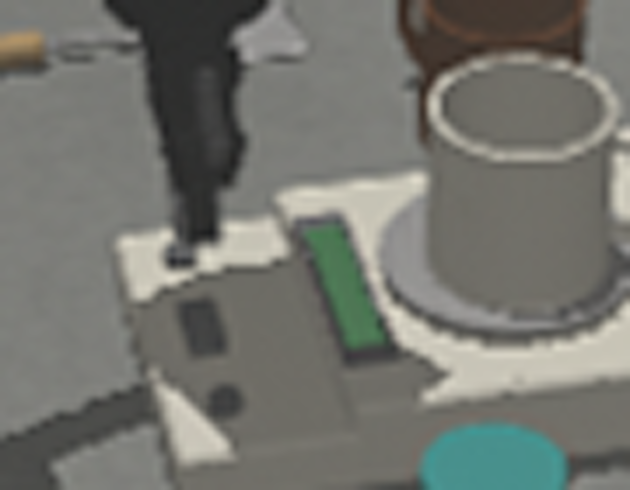

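{"method": "arm_command", "body": {"steps": [{"dx": -0.002,"dy": 0,"dz": 0.015,"roll": 0,"grip": 0},{"dx": -0.002,"dy": 0,"dz": 0.03,"roll": 0,"grip": 0},{"dx": -0.002,"dy": 0,"dz": 0.03,"roll": 0,"grip": 0}]}}

```text
time: 3.75
tcp_pos: [0.5532, 0.1708, 0.0746]
ee_rot: [-3.141, -0.001, 3.056]
ft_force: [0.0, -0.0, -0.4]
grip_width: 0.0
grasp_force: 0.0
```

{"method": "arm_command", "body": {"steps": [{"dx": 0,"dy": 0,"dz": 0.01,"roll": 0,"grip": 0},{"dx": 0,"dy": 0,"dz": 0.01,"roll": 0,"grip": 0},{"dx": 0,"dy": 0,"dz": 0.01,"roll": 0,"grip": 0}]}}

```text
time: 4.05
tcp_pos: [0.5535, 0.1708, 0.0713]
ee_rot: [-3.142, -0.0, 3.056]
ft_force: [-0.4, 0.5, -0.0]
grip_width: -0.0005
grasp_force: 0.0
```

```bash
python3 -c "
from h import *
shift([.5538,.171,.068])
s=viewer.read_camera('side')
cv2.imwrite('pics/s5.png',cv2.resize(s['image'][120:190,250:340],None,fx=7,fy=7,interpolation=2))
"
```

```text
t 4.05 tcp [0.5535 0.1708 0.0713] [-3.1415e+00 -1.0000e-04  3.0561e+00] f [-0.4   0.51 -0.01] w -0.0005482428007615781 0.025
share [-0.0008  0.0005  0.0082] roll None
```

View pics/s5.png

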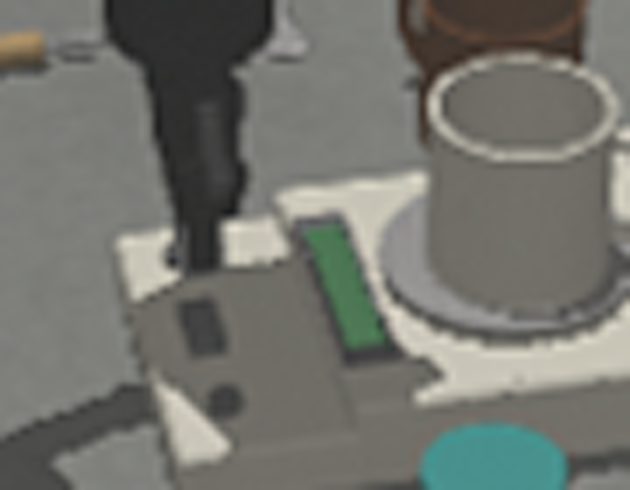

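{"method": "arm_command", "body": {"steps": [{"dx": 0,"dy": 0,"dz": 0.005,"roll": 0,"grip": 0},{"dx": 0,"dy": 0,"dz": 0.01,"roll": 0,"grip": 0},{"dx": 0,"dy": 0,"dz": 0.01,"roll": 0,"grip": 0}]}}

```text
time: 4.4
tcp_pos: [0.5533, 0.1708, 0.0669]
ee_rot: [-3.141, -0.0, 3.056]
ft_force: [0.6, 0.2, -0.5]
grip_width: -0.0001
grasp_force: 0.0
```

{"method": "arm_command", "body": {"steps": [{"dx": 0,"dy": 0,"dz": 0.005,"roll": 0,"grip": 0},{"dx": 0,"dy": 0,"dz": 0.01,"roll": 0,"grip": 0},{"dx": 0,"dy": 0,"dz": 0.01,"roll": 0,"grip": 0}]}}

```text
time: 4.7
tcp_pos: [0.5533, 0.1708, 0.0629]
ee_rot: [-3.141, -0.0, 3.056]
ft_force: [0.1, -0.6, 0.4]
grip_width: -0.0001
grasp_force: 0.0
```

```bash
python3 -c "
from h import *
shift([.5538,.171,.068])
s=viewer.read_camera('side')
g=cv2.cvtColor(s['image'],6)
print(g[150:176,272:288])
"
```

```text
t 4.7 tcp [0.5533 0.1708 0.0629] [-3.1415e+00 -4.0000e-04  3.0562e+00] f [ 0.15 -0.56  0.36] w -0.00013825191108361292 0.025
share [-0.0011  0.0005 -0.0127] roll None
[[128 120  85  40  46  48  46  50  55  55  49  39  76 119 132 135]
 [125 121  88  39  45  47  48  48  48  46  42  38 109 156 165 173]
 [138 157 131  37  44  47  48  48  45  41  31  74 168 210 203 200]
 [184 210 174  45  45  45  48  48  44  74 112 153 190 201 196 196]
 [204 200 146  67  66  45  48  46  45 115 189 210 200 196 196 196]
 [198 158  83  84  79  45  48  47  43 102 177 205 198 196 198 201]
 [186 132  80  91  78  44  48  46  44  86 170 209 204 203 192 177]
 [191 137  57  84  78  46  48  47  46  85 154 186 181 183 148  93]
 [203 180 118  93  79  49  48  47  46  74  99  99  96  98 100 104]
 [204 213 180 104  77  48  45  46  42  73 104 108 107 106 107 107]
 [177 186 151  85  77  51  51  52  51  80 106 110 108 108 109 109]
 [ 93  98 103 103  89  82  81  78  87 100 110 109 108 108 109 108]
 [104 107 107 103  99  99  95  88 101 111 110 108 108 108 108 109]
 [108 109 104  86  69  65  62  62  78 102 110 109 108 108 109 109]
 [108 109 105  83  63  66  68  66  71  97 112 109 108 109 109 108]
 [109 109 108  86  62  67  68  67  64  87 110 110 108 109 108 108]
 [109 109 111  96  66  67  68  68  65  79 103 111 109 108 109 108]
 [109 108 111 103  79  65  67  67  66  70  96 111 109 109 109 108]
 [109 109 110 108  88  65  69  68  67  63  90 112 109 109 109 108]
 [108 108 109 112  96  68  69  69  67  62  89 111 109 108 109 109]
 [109 108 109 111 102  80  75  77  80  82  97 110 109 109 109 109]
 [109 109 109 110 106  98 100 105 109 113 112 109 109 109 109 108]
 [108 108 109 109 110 111 111 110 110 110 109 109 109 109 109 109]
 [114 106 107 108 109 109 109 109 111 111 111 110 110 108 109 109]
 [143 127 102 106 107 108 109 110 107 103 101 104 109 109 108 109]
 [160 178 124  98 103 106 110 107  91  75  69  78 100 112 110 109]]
```

No force with the nominal tip 10 mm below the key top. That confirms the offset is purely vertical, since any sideways error would have met the panel. Continuing down.

{"method": "arm_command", "body": {"steps": [{"dx": 0,"dy": 0,"dz": 0.01,"roll": 0,"grip": 0},{"dx": 0,"dy": 0,"dz": 0.02,"roll": 0,"grip": 0},{"dx": 0,"dy": 0,"dz": 0.02,"roll": 0,"grip": 0}]}}

```text
time: 5.05
tcp_pos: [0.5531, 0.1708, 0.0545]
ee_rot: [-3.141, -0.001, 3.056]
ft_force: [0.8, 0.7, -0.1]
grip_width: -0.0
grasp_force: 0.0
```

{"method": "arm_command", "body": {"steps": [{"dx": 0,"dy": 0,"dz": 0.005,"roll": 0,"grip": 0},{"dx": 0,"dy": 0,"dz": 0.01,"roll": 0,"grip": 0},{"dx": 0,"dy": 0,"dz": 0.01,"roll": 0,"grip": 0}]}}

```text
time: 5.35
tcp_pos: [0.5534, 0.1708, 0.051]
ee_rot: [-3.141, -0.0, 3.056]
ft_force: [1.0, 0.2, -0.2]
grip_width: -0.0001
grasp_force: 0.0
```

```bash
python3 -c "
from h import *
shift([.5538,.171,.068])
s=viewer.read_camera('side')
g=cv2.cvtColor(s['image'],6)
print(g[156:176,272:288])
"
```

```text
t 5.35 tcp [0.5534 0.1708 0.051 ] [-3.1415e+00 -4.0000e-04  3.0561e+00] f [ 1.    0.22 -0.16] w -0.00014314188913149204 0.025
share [-0.001   0.0006 -0.0425] roll None
[[185 134  80  69  48  45  48  49  47  63  65 106 165 185 181 180]
 [192 138  59  75  67  47  47  48  47  84 102 155 160  96  95  96]
 [205 183 114  83  82  51  48  47  44  76 106 107 104 106 106 106]
 [206 203 155  90  81  50  48  48  43  76 106 109 107 108 108 108]
 [184 154  86  82  80  50  48  47  43  76 107 110 110 108 108 108]
 [ 97 103  97  89  80  50  48  49  43  75 106 110 109 109 109 109]
 [106 108 104  96  80  52  46  47  41  73 106 110 109 108 109 108]
 [108 110 104  97  85  60  54  53  54  78 103 110 109 109 109 109]
 [109 110 105  94  83  70  71  69  72  93 111 110 109 108 109 108]
 [108 109 107  86  69  75  74  70  64  89 111 111 108 108 109 108]
 [109 109 112  95  64  66  66  68  65  79 102 111 109 109 108 108]
 [109 109 111 103  79  66  67  67  65  71  96 112 109 110 108 109]
 [109 108 110 109  87  64  70  68  67  63  89 112 109 109 110 109]
 [109 109 110 112  96  68  69  69  66  62  89 112 109 109 108 109]
 [109 109 109 111 102  81  73  78  81  82  96 111 110 109 109 109]
 [109 109 108 109 107  98  99 105 109 113 111 110 109 108 109 109]
 [107 109 109 109 111 110 111 111 110 111 110 109 109 109 108 109]
 [116 106 107 108 109 109 109 110 110 111 112 110 109 109 109 109]
 [133 115 104 107 108 109 109 111 109 103 102 105 109 110 110 109]
 [142 160 125  99 103 107 110 107  93  74  69  79 101 112 110 109]]
```

{"method": "arm_command", "body": {"steps": [{"dx": 0,"dy": 0,"dz": 0.005,"roll": 0,"grip": 0},{"dx": 0,"dy": 0,"dz": 0.01,"roll": 0,"grip": 0},{"dx": 0,"dy": 0,"dz": 0.01,"roll": 0,"grip": 0}]}}

```text
time: 5.7
tcp_pos: [0.5533, 0.1708, 0.0469]
ee_rot: [-3.141, -0.0, 3.056]
ft_force: [-0.0, -0.4, -0.1]
grip_width: 0.0001
grasp_force: 0.0
```

{"method": "arm_command", "body": {"steps": [{"dx": 0,"dy": 0,"dz": 0.005,"roll": 0,"grip": 0},{"dx": 0,"dy": 0,"dz": 0.008,"roll": 0,"grip": 0},{"dx": 0,"dy": 0,"dz": 0.008,"roll": 0,"grip": 0}]}}

```text
time: 6.0
tcp_pos: [0.5534, 0.1708, 0.0439]
ee_rot: [-3.142, -0.0, 3.056]
ft_force: [1.1, 0.3, 0.1]
grip_width: -0.0001
grasp_force: 0.0
```

```bash
python3 -c "
from h import *
shift([.5538,.171,.068])
s=viewer.read_camera('side')
g=cv2.cvtColor(s['image'],6)
print(g[160:174,272:288])
cv2.imwrite('pics/s6.png',cv2.resize(s['image'][120:190,250:340],None,fx=7,fy=7,interpolation=2))
"
```

```text
t 6.0 tcp [0.5534 0.1708 0.0439] [-3.1415e+00 -3.0000e-04  3.0562e+00] f [1.12 0.34 0.12] w -7.507375762567477e-05 0.025
share [-0.001   0.0005 -0.0603] roll None
[[150  97  89  84  82  51  47  47  44  76 107 111 109 109 108 109]
 [100 107 100  92  81  50  48  48  44  76 106 110 110 109 109 108]
 [107 110 103  95  81  48  45  48  44  75 106 111 109 108 108 109]
 [109 111  98  87  81  53  47  49  43  73 104 110 109 109 108 109]
 [109 111 100  89  82  58  44  46  42  71 104 111 109 109 108 109]
 [108 110 107  95  79  63  56  59  56  80 106 110 109 108 109 108]
 [109 110 111  99  77  74  73  77  74  91 108 111 109 109 108 108]
 [109 109 111 102  81  68  66  67  65  70  96 112 109 109 108 109]
 [109 108 110 108  87  63  69  69  67  62  90 112 109 109 109 109]
 [108 108 110 113  96  68  69  68  67  61  89 112 109 109 108 108]
 [109 110 109 111 102  80  74  79  80  82  97 111 109 109 109 109]
 [109 109 109 110 106  99 100 106 109 113 112 110 109 109 109 109]
 [108 109 109 110 110 111 111 111 111 111 110 109 110 110 109 109]
 [116 108 108 109 109 109 109 110 110 111 111 111 110 109 109 109]]
```

View pics/s6.png

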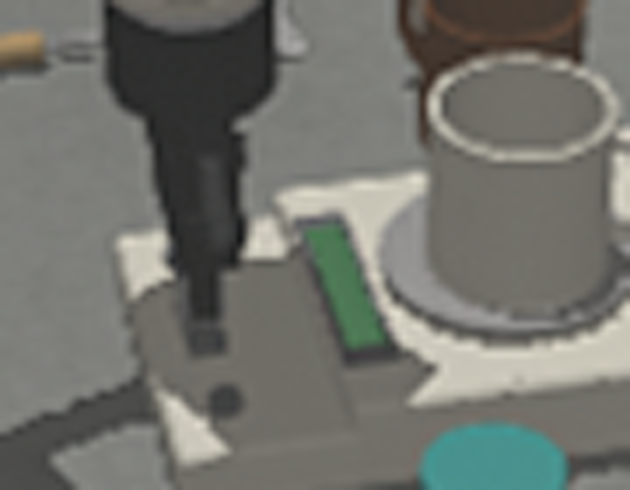

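The tip is now at about (279,165.6), over the grey bar and centred on it in x. Fine steps from here.

{"method": "arm_command", "body": {"steps": [{"dx": 0,"dy": 0,"dz": 0.005,"roll": 0,"grip": 0},{"dx": 0,"dy": 0,"dz": 0.005,"roll": 0,"grip": 0},{"dx": 0,"dy": 0,"dz": 0.005,"roll": 0,"grip": 0}]}}

```text
time: 6.35
tcp_pos: [0.5534, 0.1708, 0.042]
ee_rot: [-3.142, -0.0, 3.056]
ft_force: [-0.3, 0.7, 0.1]
grip_width: -0.0
grasp_force: 0.0
```

{"method": "arm_command", "body": {"steps": [{"dx": 0,"dy": 0,"dz": 0.005,"roll": 0,"grip": 0},{"dx": 0,"dy": 0,"dz": 0.005,"roll": 0,"grip": 0},{"dx": 0,"dy": 0,"dz": 0.005,"roll": 0,"grip": 0}]}}

```text
time: 6.65
tcp_pos: [0.5535, 0.1709, 0.0401]
ee_rot: [-3.142, -0.0, 3.056]
ft_force: [0.5, -0.0, 0.0]
grip_width: 0.0
grasp_force: 0.0
```

{"method": "arm_command", "body": {"steps": [{"dx": 0,"dy": 0,"dz": 0.005,"roll": 0,"grip": 0},{"dx": 0,"dy": 0,"dz": 0.005,"roll": 0,"grip": 0},{"dx": 0,"dy": 0,"dz": 0.005,"roll": 0,"grip": 0}]}}

```text
time: 6.95
tcp_pos: [0.5536, 0.1709, 0.0382]
ee_rot: [3.142, 0.0, 3.056]
ft_force: [-0.0, -0.3, 2.0]
grip_width: 0.0002
grasp_force: 1.1
```

{"method": "arm_command", "body": {"steps": [{"dx": 0,"dy": 0,"dz": 0.003,"roll": 0,"grip": 0},{"dx": 0,"dy": 0,"dz": 0.005,"roll": 0,"grip": 0},{"dx": 0,"dy": 0,"dz": 0.005,"roll": 0,"grip": 0}]}}

```text
time: 7.25
tcp_pos: [0.5536, 0.1709, 0.0361]
ee_rot: [3.142, 0.0, 3.056]
ft_force: [-0.3, 0.1, 2.7]
grip_width: 0.0
grasp_force: 1.7
```

{"method": "arm_command", "body": {"steps": [{"dx": 0,"dy": 0,"dz": 0.0025,"roll": 0,"grip": 0},{"dx": 0,"dy": 0,"dz": 0.0025,"roll": 0,"grip": 0}]}}

```text
time: 7.45
tcp_pos: [0.5536, 0.1708, 0.0351]
ee_rot: [3.142, 0.0, 3.056]
ft_force: [1.0, 0.4, 2.9]
grip_width: -0.0005
grasp_force: 2.0
```

{"method": "arm_command", "body": {"steps": [{"dx": 0,"dy": 0,"dz": 0.0025,"roll": 0,"grip": 0},{"dx": 0,"dy": 0,"dz": 0.0025,"roll": 0,"grip": 0}]}}

```text
time: 7.65
tcp_pos: [0.5536, 0.1709, 0.0349]
ee_rot: [3.142, 0.0, 3.056]
ft_force: [-4.9, -1.0, 12.5]
grip_width: 0.0002
grasp_force: 5.7
```

{"method": "arm_command", "body": {"steps": [{"dx": 0,"dy": 0,"dz": 0.0025,"roll": 0,"grip": 0},{"dx": 0,"dy": 0,"dz": 0.0025,"roll": 0,"grip": 0}]}}

```text
time: 7.85
tcp_pos: [0.5537, 0.1709, 0.0347]
ee_rot: [3.141, 0.0, 3.056]
ft_force: [-8.7, -2.4, 21.3]
grip_width: -0.0002
grasp_force: 10.3
```

The hard stop shows as a sharp force rise. I'll ease off 1 mm to press gently and hold for more than 2 s.

{"method": "arm_command", "body": {"steps": [{"dx": 0,"dy": 0,"dz": -0.0025,"roll": 0,"grip": 0},{"dx": 0,"dy": 0,"dz": -0.0025,"roll": 0,"grip": 0},{"dx": 0,"dy": 0,"dz": -0.0025,"roll": 0,"grip": 0},{"dx": 0,"dy": 0,"dz": -0.0025,"roll": 0,"grip": 0},{"dx": 0,"dy": 0,"dz": -0.0025,"roll": 0,"grip": 0},{"dx": 0,"dy": 0,"dz": -0.0025,"roll": 0,"grip": 0},{"dx": 0,"dy": 0,"dz": -0.0025,"roll": 0,"grip": 0},{"dx": 0,"dy": 0,"dz": -0.0025,"roll": 0,"grip": 0}]}}

```text
time: 8.65
tcp_pos: [0.5536, 0.1709, 0.0349]
ee_rot: [3.142, 0.0, 3.056]
ft_force: [-4.0, -1.6, 11.9]
grip_width: 0.0002
grasp_force: 5.9
```

{"method": "arm_command", "body": {"steps": [{"dx": 0,"dy": 0,"dz": 0,"roll": 0,"grip": 0},{"dx": 0,"dy": 0,"dz": 0,"roll": 0,"grip": 0},{"dx": 0,"dy": 0,"dz": 0,"roll": 0,"grip": 0},{"dx": 0,"dy": 0,"dz": 0,"roll": 0,"grip": 0},{"dx": 0,"dy": 0,"dz": 0,"roll": 0,"grip": 0},{"dx": 0,"dy": 0,"dz": 0,"roll": 0,"grip": 0},{"dx": 0,"dy": 0,"dz": 0,"roll": 0,"grip": 0},{"dx": 0,"dy": 0,"dz": 0,"roll": 0,"grip": 0}]}}

```text
time: 9.45
tcp_pos: [0.5536, 0.1709, 0.0349]
ee_rot: [3.141, 0.0, 3.056]
ft_force: [-4.8, -1.4, 12.6]
grip_width: 0.0
grasp_force: 5.9
```

{"method": "arm_command", "body": {"steps": [{"dx": 0,"dy": 0,"dz": 0,"roll": 0,"grip": 0},{"dx": 0,"dy": 0,"dz": 0,"roll": 0,"grip": 0},{"dx": 0,"dy": 0,"dz": 0,"roll": 0,"grip": 0},{"dx": 0,"dy": 0,"dz": 0,"roll": 0,"grip": 0},{"dx": 0,"dy": 0,"dz": 0,"roll": 0,"grip": 0},{"dx": 0,"dy": 0,"dz": 0,"roll": 0,"grip": 0},{"dx": 0,"dy": 0,"dz": 0,"roll": 0,"grip": 0}]}}

```text
time: 10.15
tcp_pos: [0.5536, 0.1709, 0.0349]
ee_rot: [3.141, 0.0, 3.056]
ft_force: [-3.8, -2.0, 11.8]
grip_width: 0.0
grasp_force: 5.9
```

{"method": "arm_command", "body": {"steps": [{"dx": 0,"dy": 0,"dz": -0.02,"roll": 0,"grip": 0},{"dx": 0,"dy": 0,"dz": -0.05,"roll": 0,"grip": 0},{"dx": 0,"dy": 0,"dz": -0.12,"roll": 0,"grip": 0},{"dx": 0,"dy": 0,"dz": -0.22,"roll": 0,"grip": 0},{"dx": 0,"dy": 0,"dz": -0.32,"roll": 0,"grip": 0},{"dx": 0,"dy": 0,"dz": -0.4,"roll": 0,"grip": 0},{"dx": 0,"dy": 0,"dz": -0.4,"roll": 0,"grip": 0},{"dx": 0,"dy": 0,"dz": -0.4,"roll": 0,"grip": 0}]}}

```text
time: 10.95
tcp_pos: [0.5535, 0.1709, 0.1948]
ee_rot: [3.141, 0.001, 3.056]
ft_force: [-0.2, 0.1, -0.8]
grip_width: 0.0003
grasp_force: 0.0
```

```bash
python3 -c "
from h import *
s=viewer.read_camera('side');a=cv2.imread('pics/side0.png')
d=np.abs(s['image'].astype(int)-a).max(2)
shift([.5538,.171,.2])
b=s['image'].copy();cv2.imwrite('pics/end.png',cv2.resize(s['image'][60:300,180:420],None,fx=2.4,fy=2.4,interpolation=2))
"
```

```text
t 11.0 tcp [0.5531 0.1707 0.1935] [-3.1413e+00 -7.0000e-04  3.0561e+00] f [ 0.23 -0.21 -0.16] w -0.00011474811481016335 0.025
share [-0.0016  0.0008 -0.0161] roll None
```

View pics/end.png

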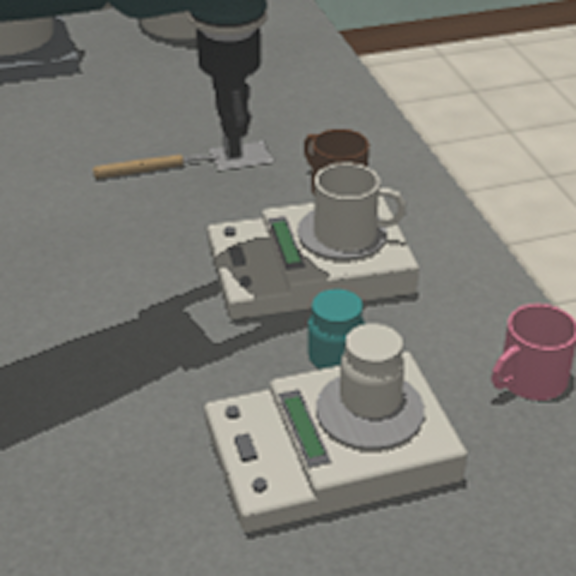

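The key is up again at crop (237,257), the jug and jar haven't moved, and the hand is clear above the balance. Handing in.

```bash
python3 -c "
from plant import manip
print(manip.sign_off())"
```

```text
the job is handed in; nothing more can be done
None
```

I pressed the jug balance's tare key to its hard stop, held it for about 2.5 s (12 N, with a brief 21 N peak at the stop), released it, drew the hand clear and handed the job in at about 11 s; nothing else was touched.

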